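# Clip the dust cap into the filings collector's suction stub

### The job

Close the open suction stub of the filings collector with its white dust cap with the two finger lugs: pick the cap up by the lugs, pinching them together, press it gently (never with more than 25 N) down into the stub against the sprung seal until its flange meets the rim, and let the tabs spring out under the lip while it is held down, so that the cap stays latched, level, with nothing touching it. Leave everything else on the bench where it is.

Things in the scene. Friction and masses are not known exactly. Their poses are not given: they have to be found in the camera images.
- cap: White plastic dust cap, about 70 g, standing upright on the bench. Origin: centre of the underside of its spigot, z up. Spigot: round, 51 mm across, 13 mm tall, its lowest 3.5 mm tapering in to 44 mm across. Above it a flange 66 mm across, z = 13 to 16 mm. Two upright finger lugs stand on the flange at +x (tab_a) and -x (tab_b), joined to latch teeth below the flange. It fits the stub at any yaw.
- lug_a (a point): Middle of the outer face of the +x finger lug, when let go 18 mm from the cap's axis, 27 mm above its origin. Each lug spans z = 16.5 to 38 mm, 18 mm wide along y, 5 mm thick. Over their outer faces the two measure 36 mm let go, 26 mm pinched fully. Each springs outward with 3.5 N let go, 8.5 N fully pinched.
- tooth_a (a point): Outer tip of the +x latch tooth (the -x one mirrors it), z = 3.5 to 7.5 mm of the cap, 12 mm wide along y. It moves with its lug: 30 mm from the cap's axis let go (4.5 mm beyond the spigot), 25 mm pinched fully (inside the spigot's outline).
- tab_a (a joint): Inward travel of the tab at the cap's +x side, m: 0 sprung fully out, 0.005 pinched fully in (a firm stop).
- tab_b (a joint): The same for the tab at the cap's -x side.
- collector: Grey steel filings collector fixed to the bench, a box 170 mm (x) by 150 mm (y) by 60 mm tall. Origin: centre of its underside, on the bench. A round upright aluminium suction stub, 71 mm outside diameter, open on top, rises from the middle of its top. The stub is telescopic, clamped at some height: its rim is 85 to 115 mm above the bench, given by no reading: see or feel it.
- port_axis (a point): Point on the stub's axis, on top of the collector's box (60 mm above the bench). The stub's mouth is a lip 54 mm in inside diameter, 4 mm thick from the rim down; below it the stub widens to 63 mm inside, where the cap's teeth spread and catch under the lip. The stub does not slide under the forces of this job.
- seal_axis (a point): Point on the stub's axis at bench level. Inside the stub is a sprung rubber sealing disc, 48 mm across; its top rests 7 mm below the rim and pushes up 2.3 N at first touch, then 0.9 N more per mm. The cap's flange meets the rim, a hard stop, with the spigot 13 mm deep (7.7 N). The teeth clear the lip when 11.5 mm deep; a latched cap rises to there. Let go higher, it is pushed out.
- cuff0: Bystander: loose brass bracelet cuff, a ring 60 mm across, 28 mm tall. Origin: centre of its underside.
- cuff1: Bystander: loose brass bracelet cuff, a ring 60 mm across, 28 mm tall. Origin: centre of its underside.
- cuff2: Bystander: loose brass bracelet cuff, a ring 60 mm across, 28 mm tall. Origin: centre of its underside.
- jar_lid: Bystander: loose plain aluminium lid without lugs, 66 mm across, 14 mm tall. Origin: centre of its underside.
- firebrick: Bystander: loose firebrick 70 x 110 x 50 mm. Origin: centre of its underside.
- bowl: Bystander: loose dark steel bowl, 120 mm across, 45 mm tall. Origin: centre of its underside.
- flux_jar: Bystander: loose jar 52 mm across, 75 mm tall. Origin: centre of its underside.
Mind the look-alikes: they are no part of the job. What is shaped like the cap but green is not meant. What is shaped like the collector but pink is not meant.

How it is judged:
By the outcome, as a careful person would: the job done as asked, in the order asked, and still so for the second after the job is handed in, with the robot touching nothing.
It also fails if it takes over 51 s, if anything falls off the work surface, if the arm or the gripper's body presses on something with over 40 N, if the wrist force passes 120 N, or if a joint passes its speed limit or range.

### The arm

A 6-joint arm with a two-finger parallel gripper is mounted at the origin on the work surface. World frame = base frame: x ahead of the robot, y to its left, z up, the work surface at z = 0. Lengths are in mm, angles in rad, forces in N, time in s.
With the tool pointing down it reaches from about 350 to 875 mm from the base axis. Payload 4.2 kg.
Tool frame: the origin (TCP) lies at the very end of the fingers, on their centre line; the grasp point (between the pads) lies 19 mm behind it (pinch_z is the distance from the TCP to the grasp point, in mm); z points along the fingers, y is the line along which they close (so a half turn about z gives the same grasp; the last joint's range is limited). The gripper opens to 85 mm and grips with 20 to 120 N. Pads are 22 mm wide; open, the fingers measure 114 mm over their backs; the gripper's body (76 mm by 85 mm) begins 54 mm behind the grasp point. The pads swing forward as they close: fully open they stand 13 mm farther back than shut.
Start: joints at [1.402, 0.385, 0.008, 0, -1.194, -0.259], TCP at [259.26, 568.668, 231.312] pointing down, gripper open.
Joint ranges: [-3.14, 3.14], [-1.21, 2.06], [-1.07, 1.41], [-3.16, 2.05], [-2.99, -0.16], [-3.1, 3.1]. Speed limits (rad/s): [2.79, 2.79, 3.14, 3.14, 3.14, 3.14].

### API

Orientations are given as a unit quaternion [x, y, z, w].
In Python, from bench import * gives the robot as it stands.
- The arm moves only by the tool arm_command, never from a script. Its argument "steps" is one flat list of numbers, 4 for each row, row after row: the shift along the tool's x, y, z in m, then the turn about the tool's z in rad. In form: [tx, ty, tz, roll, tx, ty, tz, roll, ...]. A call has 1 to 20 rows; each row shifts and turns the commanded pose from where the row before left it, along the tool's axes as they then stand; what a row does not reach is not made up. A row lasts 1/8 s, in which the tool goes at most 62.5 mm and 10.7 degrees, less where a joint would pass 70% of its speed; a pose out of reach is approached as far as the arm can. A call with a gripper value outside its range is refused whole. "grip" is the finger opening in m, from 0 to 0.0854, set as the call begins (left out, the last holds). The fingers move at their own pace and stop on an object; the grip force is fixed at half the most. Time passes only in rows, so rows that do not move let the fingers close. It gives the time, the measured TCP pose, the force, the opening and the grip force at its end, in the units of the state.
- read_state(): the state, without advancing time (a new reading comes with each control period).
- get_image(name): name is "side" or "top"; returns the picture (400x640x3 uint8, red, green, blue); there is no depth.
- get_calibration(name): a dict with "camera_matrix" (3x3 intrinsics, pixels), "cam_to_world" (4x4, takes a point from camera to world coordinates). Camera axes: x right, y down, z forward; pixel columns grow to the right and rows downward; lengths in mm; the calibration is good to about 2 mm. A picture is of the moment at which its call begins. get_calibration takes no time and is no camera call.
- job_done(): hands the job in; it is judged then, once.
The state is a dict: "clock": time; "joints": joint angles; "joint_vel": joint speeds; "joint_efforts": joint torques, N m; "position": TCP position; "ee_rot": TCP orientation; "contact_force": force on the tool from outside, world axes, zero at the start; "wrist_torque": the same for the moment, N m; "gripper_width": finger opening in mm; "grasp_force": force on a finger pad.
Only numpy, scipy, OpenCV 4.12 (cv2) and the standard library are available. Lean on these libraries where they do the work, as an engineer would, in place of code of your own. Each camera call takes 0.05 s, during which the arm holds its last target. There are 200 camera calls.

## Working session

There is one attempt and no reset: what is moved stays moved. The work goes in short steps, Python scripts to look and compute and a tool call to move; the robot and the scene stay as the last step left them, time stands still between calls to the robot, and variables do not carry over. Pictures are saved under pics/ and viewed, at most 10 in all, crops included, and the job is handed in when it is done.

Besides the shell and the picture viewer there is one more tool, called after ">>>" as a command line: name --argument value ..., lists and objects as JSON in quotes. arm_command: Moves the arm, as the interface text tells. Its arguments: {"type":"object","properties":{"steps":{"type":"array","items":{"type":"number"}},"grip":{"type":"number"}},"required":["steps"]}

```bash
mkdir -p pics; ls; python3 - <<'E'
from bench import *
import cv2
for n in("top","side"):
    im=get_image(n); cv2.imwrite(f"pics/{n}0.png",im[:,:,::-1]); c=get_calibration(n); print(n,c)
print(read_state())
E
```

```text
pics
top {'camera_matrix': array([[372.74492664,   0.        , 322.18233683],
       [  0.        , 372.74492664, 201.14260182],
       [  0.        ,   0.        ,   1.        ]]), 'cam_to_world': array([[ 2.72550485e-02, -9.89415966e-01,  1.42524415e-01,
         4.06042822e+02],
       [-9.99418302e-01, -2.40471080e-02,  2.41825358e-02,
        -1.89784086e+01],
       [-2.04992870e-02, -1.43100604e-01, -9.89495829e-01,
         1.10687259e+03],
       [ 0.00000000e+00,  0.00000000e+00,  0.00000000e+00,
         1.00000000e+00]])}
side {'camera_matrix': array([[392.20791915,   0.        , 324.09429448],
       [  0.        , 392.20791915, 200.03527157],
       [  0.        ,   0.        ,   1.        ]]), 'cam_to_world': array([[ 7.63637618e-01, -3.93049580e-01,  5.12220281e-01,
         2.62568375e+00],
       [-6.45552417e-01, -4.78254908e-01,  5.95427846e-01,
        -6.20849574e+02],
       [ 1.09391991e-02, -7.85356142e-01, -6.18947545e-01,
         7.35948569e+02],
       [ 0.00000000e+00,  0.00000000e+00,  0.00000000e+00,
         1.00000000e+00]])}
{'clock': 0.1, 'joints': array([ 1.40161504e+00,  3.85485748e-01,  6.77607720e-03, -4.62382202e-04,
       -1.19399676e+00, -2.58570289e-01]), 'joint_vel': array([-0.00072592, -0.00071157,  0.00330668,  0.00268926,  0.0011601 ,
       -0.00015318]), 'joint_efforts': array([-9.43366067e-04, -3.93318558e+01,  1.88930315e+01,  4.19801116e+00,
       -2.55954052e-03,  9.99783680e-06]), 'position': array([259.04460011, 568.21976487, 230.32854938]), 'ee_rot': array([ 9.77197054e-01, -2.12332190e-01, -1.72005167e-04,  9.63696765e-04]), 'contact_force': array([0.19095086, 0.21462655, 0.39004864]), 'wrist_torque': array([-0.01762652, -0.04638797, -0.01942103]), 'grasp_force': 0.0, 'gripper_width': 85.18440951383481}
```

View pics/top0.png

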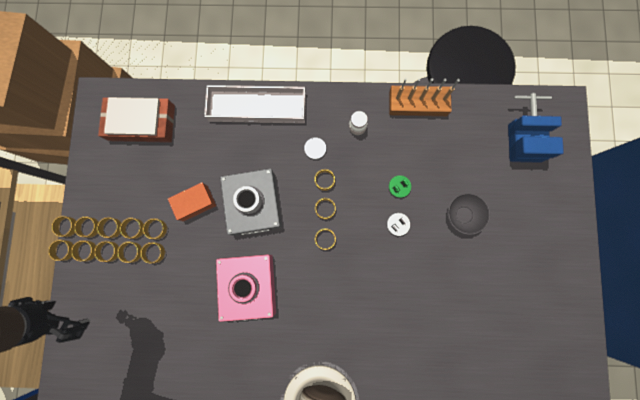

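View pics/side0.png

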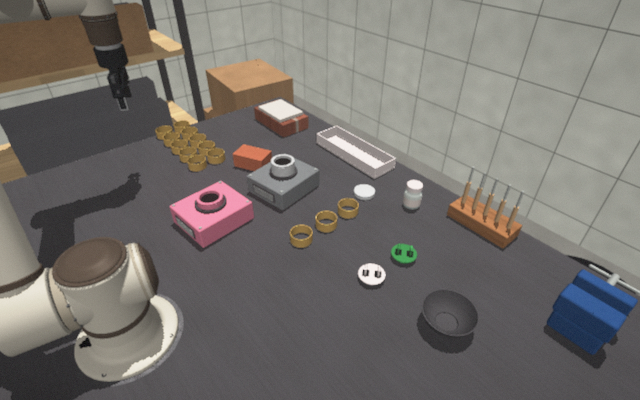

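The top view shows the white lugged cap at (399,224). Look-alikes are the green cap at (400,187) and the plain jar lid at (315,148). The grey collector's stub is at (246,200), with the pink decoy at (242,288). In the side view the cap is at (371,274) and the grey stub at (284,163). I choose the white lugged cap and the grey collector, and check them in a close crop.

```bash
cat > h.py <<'E'
from bench import *
import cv2, numpy as np
def ray(n,p):
    c=get_calibration(n);K=c["camera_matrix"];T=c["cam_to_world"]
    d=T[:3,:3]@np.linalg.solve(K,[p[0],p[1],1.]);return T[:3,3],d
def onz(n,p,z):
    o,d=ray(n,p);return o+d*(z-o[2])/d[2]
def tri(p,q):
    (a,u),(b,v)=ray("top",p),ray("side",q);u=u/np.linalg.norm(u);v=v/np.linalg.norm(v)
    s,t=np.linalg.lstsq(np.c_[u,-v],b-a,rcond=None)[0]
    P,Q=a+s*u,b+t*v;return (P+Q)/2,np.linalg.norm(P-Q)
def proj(n,P):
    c=get_calibration(n);T=np.linalg.inv(c["cam_to_world"]);q=c["camera_matrix"]@(T[:3,:3]@P+T[:3,3]);return q[:2]/q[2]
E
python3 - <<'E'
from h import *
t=cv2.imread("pics/top0.png");s=cv2.imread("pics/side0.png")
def cr(i,c,h=22,f=8): x,y=c;return cv2.resize(i[y-h:y+h,x-h:x+h],None,fx=f,fy=f,interpolation=cv2.INTER_CUBIC)
cv2.imwrite("pics/crop.png",np.vstack([np.hstack([cr(t,(399,224)),cr(s,(371,274))]),np.hstack([cr(t,(246,200)),cr(s,(284,163))])])[:600*2])
for n,i,c in(("top",t,(399,224)),("side",s,(371,274))):
    m=np.zeros(i.shape[:2],np.uint8);x,y=c;m[y-20:y+20,x-20:x+20]=(i[y-20:y+20,x-20:x+20].min(2)>130)*255
    ct=max(cv2.findContours(m,0,2)[0],key=cv2.contourArea);e=cv2.fitEllipse(cv2.convexHull(ct))
    print(n,e,onz(n,e[0],14.5))
E
```

```text
top ((398.1838684082031, 223.83779907226562), (22.7598876953125, 23.558765411376953), 123.69829559326172) [ 501.767528   -216.29199572   14.5       ]
side ((371.32659912109375, 273.5702819824219), (21.691556930541992, 28.041309356689453), 101.90772247314453) [ 502.99552019 -217.13330626   14.5       ]
```

View pics/crop.png

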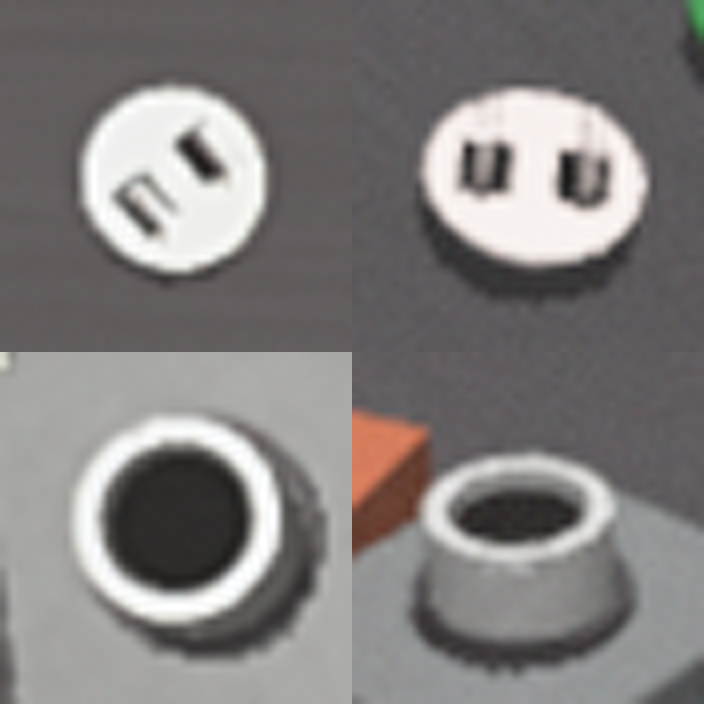

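The crop confirms a white cap with two lugs, with the lug line running lower-left to upper-right in the top view. Lug middles are about (394,227) and (402,221) in the top view, (366,273) and (378,274) in the side view. The grey stub is open, its rim centre near (246,199) top and (283,160) side.

```bash
cat >> h.py <<'E'
from scipy.spatial.transform import Rotation as Ro
def need(P,yaw=None):
    s=read_state();R=Ro.from_quat(s["ee_rot"]).as_matrix();d=np.array(P)-s["position"]
    ya=np.degrees(np.arctan2(R[1,1],R[0,1]))
    print("tool shift mm",np.round(R.T@d,1),"ytool deg",round(ya,1),"pos",s["position"].round(1),"F",s["contact_force"].round(1),"w",round(s["gripper_width"],1),"t",s["clock"])
    if yaw is not None:
        r=(-(yaw-ya)+90)%180-90; print("roll deg (mod 180)",r,"rad",np.radians(r),np.radians(r+180),np.radians(r-180))
E
python3 - <<'E'
from h import *
t=cv2.imread("pics/top0.png");s=cv2.imread("pics/side0.png")
E={}
for n,i,c,th in(("top",t,(246,199),190),("side",s,(283,160),165)):
    x,y=c;m=np.zeros(i.shape[:2],np.uint8);m[y-16:y+16,x-16:x+16]=(i[y-16:y+16,x-16:x+16].min(2)>th)*255
    cs=max(cv2.findContours(m,0,1)[0],key=cv2.contourArea);e=cv2.fitEllipse(cs);E[n]=e;print(n,e)
    g=np.zeros_like(m);g[y-14:y+14,x-16:x+16]=(i[y-14:y+14,x-16:x+16].max(2)<90)*255
    cc=[k for k in cv2.findContours(g,0,1)[0] if len(k)>5]; k=max(cc,key=cv2.contourArea);print(" hole",cv2.fitEllipse(k))
P,g=tri(E["top"][0],E["side"][0]);print("rim",P,g)
for z in(85,95,100,105,115):print(z,onz("top",E["top"][0],z)[:2].round(1),onz("side",E["side"][0],z)[:2].round(1), [max(E[n][1])*np.linalg.norm(get_calibration(n)["cam_to_world"][:3,3]-P)/get_calibration(n)["camera_matrix"][0,0] for n in E] if z==85 else "")
# lugs
C=np.array([502.4,-216.7])
for a in(-48,-52,-56):
  for sg in(1,-1):
    u=sg*np.array([np.cos(np.radians(a)),np.sin(np.radians(a))])
    # top outer/inner corner points of each lug, crop coords
    o=[]
    for r,v in((18,9),(18,-9),(13,9),(13,-9)):
        w=np.array([-u[1],u[0]]);p=proj("top",np.r_[C+r*u+v*w,38]);q=proj("side",np.r_[C+r*u+v*w,38])
        o.append(tuple(np.round([(p[0]-377)*8,(p[1]-202)*8,(q[0]-349)*8+352,(q[1]-252)*8]).astype(int).tolist()))
    print(a,sg,o)
need([502.4,-216.7,231],-52)
E
```

```text
top ((245.49508666992188, 198.17811584472656), (24.369749069213867, 25.234827041625977), 80.06743621826172)
 hole ((245.70938110351562, 198.45068359375), (16.630971908569336, 16.990985870361328), 40.5650749206543)
side ((282.3279113769531, 160.21348571777344), (12.604203224182129, 22.851293563842773), 86.72089385986328)
 hole ((282.2646179199219, 160.90623474121094), (5.863234519958496, 13.89460277557373), 85.5714111328125)
rim [554.36389952 215.49444199 102.11395646] 1.2079060496224026
85 [556.4 219.8] [569.8 237.7] [np.float64(70.56783097126521), np.float64(69.07650492335772)]
95 [554.9 217.5] [561.1 224.5] 
100 [554.2 216.3] [556.7 217.9] 
105 [553.4 215.2] [552.3 211.3] 
115 [552.  212.8] [543.6 198.2] 
-48 1 [(203, 116, 597, 104), (237, 154, 595, 149), (193, 125, 580, 102), (227, 163, 578, 147)]
-48 -1 [(162, 219, 472, 136), (128, 181, 476, 91), (172, 210, 489, 137), (138, 172, 493, 92)]
-52 1 [(207, 118, 599, 107), (238, 158, 593, 152), (196, 126, 582, 104), (227, 166, 576, 149)]
-52 -1 [(158, 218, 471, 132), (127, 177, 478, 88), (169, 209, 488, 135), (138, 169, 495, 90)]
-56 1 [(210, 119, 600, 110), (239, 162, 590, 155), (199, 127, 584, 107), (227, 169, 573, 151)]
-56 -1 [(155, 216, 469, 129), (127, 173, 481, 85), (166, 208, 486, 132), (138, 166, 497, 89)]
tool shift mm [5.471e+02 6.132e+02 6.000e-01] ytool deg -114.5 pos [259.  568.2 230.3] F [0.2 0.2 0.4] w 85.2 t 0.1
roll deg (mod 180) -62.51813533603077 rad -1.0911473038211483 2.0504453497686446 -4.232739957410941
```

>>> arm_command --steps '[0.0274,0.0307,0,0,0.0274,0.0307,0,0,0.0274,0.0307,0,0,0.0274,0.0307,0,0,0.0274,0.0307,0,0,0.0274,0.0307,0,0,0.0274,0.0307,0,0,0.0274,0.0307,0,0,0.0274,0.0307,0,0,0.0274,0.0307,0,0,0.0274,0.0307,0,0,0.0274,0.0307,0,0,0.0274,0.0307,0,0,0.0274,0.0307,0,0,0.0274,0.0307,0,0,0.0274,0.0307,0,0,0.0274,0.0307,0,0,0.0274,0.0307,0,0,0.0274,0.0307,0,0,0.0274,0.0307,0,0]' --grip 0.056

```text
clock: 2.6
position: [503.2, -218.7, 230.9]
ee_rot: [0.977, -0.212, -0.0, -0.0]
contact_force: [0.7, 0.8, -0.2]
gripper_width: 56.2
grasp_force: 0.0
```

>>> arm_command --steps '[0,0,0.01,0.171,0,0,0.01,0.171,0,0,0.01,0.171,0,0,0.01,0.171,0,0,0.01,0.171,0,0,0.01,0.171,0,0,0.01,0.171,0,0,0.01,0.171,0,0,0.01,0.171,0,0,0.01,0.171,0,0,0.01,0.171,0,0,0.01,0.171,0,0,0,0,0,0,0,0]'

```text
clock: 4.35
position: [503.3, -217.4, 111.5]
ee_rot: [-0.326, 0.945, -0.0, 0.0]
contact_force: [0.3, -0.8, -0.3]
gripper_width: 55.9
grasp_force: 0.0
```

```bash
python3 - <<'E'
from h import *
need([502.4,-216.7,40],-52); print(read_state()["joints"].round(2))
i=get_image("side")[:,:,::-1];t=get_image("top")[:,:,::-1]
cv2.imwrite("pics/s1.png",np.hstack([cv2.resize(x,None,fx=4,fy=4,interpolation=2) for x in(i[190:310,320:420],t[165:285,350:450])]))
E
```

```text
tool shift mm [ 0.3  1.1 71.5] ytool deg 128.1 pos [ 503.3 -217.4  111.5] F [ 0.3 -0.8 -0.3] w 55.9 t 4.35
roll deg (mod 180) 0.06347925423494871 rad 0.0011079219931104092 3.1427005755829036 -3.1404847315966826
[-0.11  0.37 -0.34  0.   -0.85 -0.79]
```

View pics/s1.png

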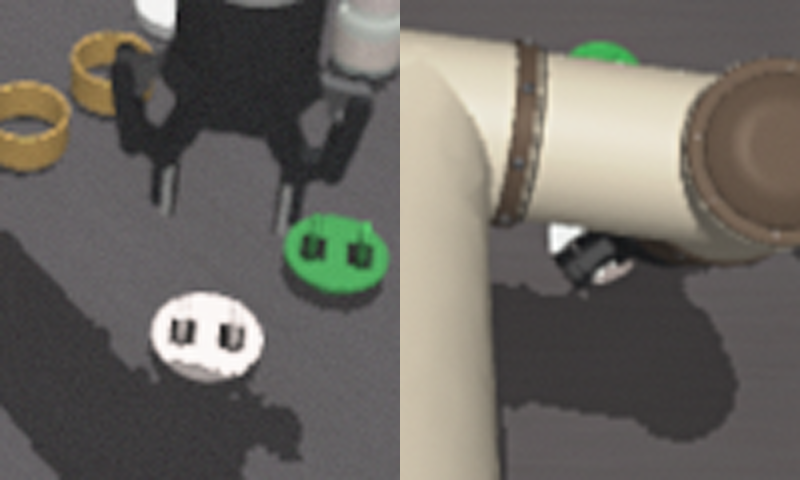

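The fingers straddle the white cap in line with its lugs in the side crop, with lugs at crop (183,331) and (232,335). The green cap is clear of them. I descend now.

>>> arm_command --steps '[0.0003,0.001,0.02,0,0,0,0.02,0,0,0,0.02,0,0,0,0.015,0,0,0,0.008,0,0,0,0.005,0,0,0,0,0]' --grip 0.046

```text
clock: 5.32
position: [502.4, -216.8, 23.4]
ee_rot: [-0.325, 0.946, -0.0, 0.0]
contact_force: [-0.0, -0.3, -0.0]
gripper_width: 46.1
grasp_force: 0.0
```

>>> arm_command --steps '[0,0,0.001,0,0,0,0.001,0,0,0,0.001,0,0,0,0,0]'

```text
clock: 5.82
position: [502.3, -216.7, 20.3]
ee_rot: [-0.325, 0.946, -0.0, 0.0]
contact_force: [0.2, 0.1, 0.8]
gripper_width: 45.8
grasp_force: 0.0
```

>>> arm_command --steps '[0,0,0.001,0,0,0,0.001,0,0,0,0,0]'

```text
clock: 6.2
position: [502.2, -216.7, 18.2]
ee_rot: [-0.325, 0.946, 0.0, -0.0]
contact_force: [0.4, -0.8, -0.5]
gripper_width: 46.1
grasp_force: 0.0
```

>>> arm_command --steps '[0,0,0,0,0,0,0,0,0,0,0,0,0,0,0,0,0,0,0,0,0,0,0,0]' --grip 0.02

```text
clock: 6.95
position: [502.8, -217.0, 20.0]
ee_rot: [-0.325, 0.946, -0.001, 0.0]
contact_force: [-1.8, 0.9, 9.8]
gripper_width: 21.8
grasp_force: 60.3
```

>>> arm_command --steps '[0,0,-0.002,0,0,0,-0.01,0,0,0,-0.02,0,0,0,-0.03,0,0,0,-0.04,0,0,0,0,0,0,0,0,0]'

```text
clock: 7.82
position: [501.7, -216.5, 120.1]
ee_rot: [-0.325, 0.946, 0.0, -0.0]
contact_force: [0.6, -0.4, -1.1]
gripper_width: 22.3
grasp_force: 58.5
```

```bash
python3 - <<'E'
from h import *
need([554,216,200],-52)
i=get_image("side")[:,:,::-1];p=proj("side",read_state()["position"]).astype(int);print(p)
x,y=p;cv2.imwrite("pics/s2.png",cv2.resize(i[y-50:y+40,x-50:x+50],None,fx=6,fy=6,interpolation=2))
E
```

```text
tool shift mm [-306.9  309.3  -79.7] ytool deg 127.9 pos [ 501.7 -216.5  120.1] F [ 0.6 -0.4 -1.1] w 22.3 t 7.825
roll deg (mod 180) -0.10886929952766877 rad -0.0019001277310977274 3.1396925258586954 -3.143492781320891
[374 242]
```

View pics/s2.png

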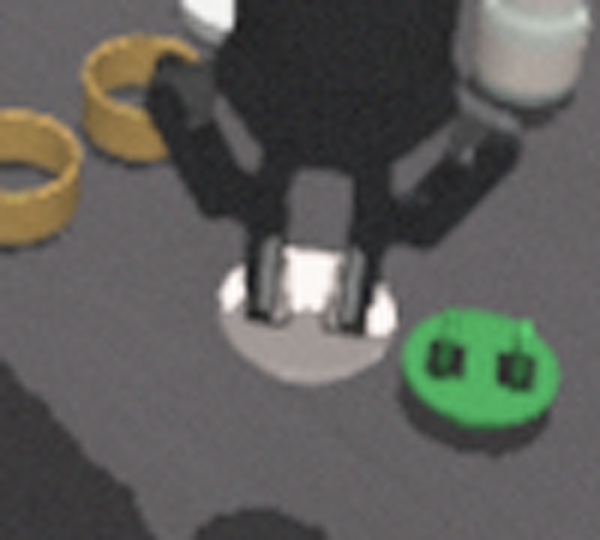

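The cap hangs level between the fingers, its flange spanning crop x 219–397 with its bottom at y 383, so it came up with the gripper. I carry it over the grey stub.

>>> arm_command --steps '[0,0,-0.03,0,0,0,-0.05,0,-0.0219,0.0221,0,0,-0.0219,0.0221,0,0,-0.0219,0.0221,0,0,-0.0219,0.0221,0,0,-0.0219,0.0221,0,0,-0.0219,0.0221,0,0,-0.0219,0.0221,0,0,-0.0219,0.0221,0,0,-0.0219,0.0221,0,0,-0.0219,0.0221,0,0,-0.0219,0.0221,0,0,-0.0219,0.0221,0,0,-0.0219,0.0221,0,0,-0.0219,0.0221,0,0,0,0,0,0,0,0,0,0]'

```text
clock: 10.12
position: [553.4, 215.2, 199.0]
ee_rot: [-0.325, 0.946, -0.0, -0.001]
contact_force: [0.6, -0.1, -0.9]
gripper_width: 22.2
grasp_force: 58.7
```

>>> arm_command --steps '[0,0,0.03,0,0,0,0.02,0,0,0,0,0,0,0,0,0]'

```text
clock: 10.62
position: [554.6, 215.4, 151.2]
ee_rot: [-0.325, 0.946, -0.0, 0.001]
contact_force: [1.1, 0.8, -0.7]
gripper_width: 22.4
grasp_force: 58.7
```

```bash
python3 - <<'E'
from h import *
print("at grasp cap from side:",onz("side",(375.4,244.3),114.6),"tcp 501.7 -216.5")
need([554,216,130],-52);P=read_state()["position"]
o=[]
for n in("side","top"):
    i=get_image(n)[:,:,::-1];x,y=proj(n,P-[0,0,25]).astype(int);print(n,x,y,proj(n,P-[0,0,5.5]))
    o.append(cv2.resize(i[y-40:y+40,x-33:x+33],None,fx=6,fy=6,interpolation=2))
cv2.imwrite("pics/s3.png",np.hstack(o))
E
```

```text
at grasp cap from side: [ 502.1966217  -218.72701688  114.6       ] tcp 501.7 -216.5
tool shift mm [ 0.1  0.9 21.2] ytool deg 127.9 pos [554.6 215.4 151.2] F [ 1.1  0.8 -0.7] w 22.4 t 10.625
roll deg (mod 180) -0.10814148921599553 rad -0.0018874250448290635 3.139705228544964 -3.143480078634622
side 281 153 [281.39171323 147.56189233]
top 243 196 [241.96398717 195.39642746]
```

View pics/s3.png

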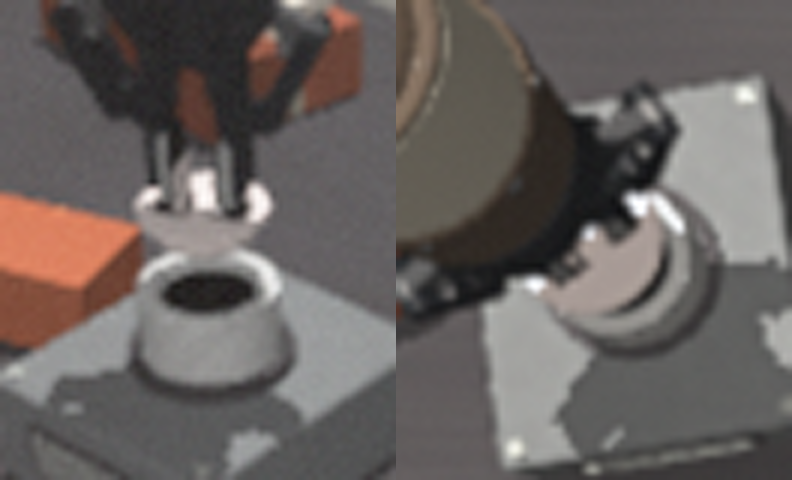

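Both views put the cap's flange where the TCP predicts it: side crop (203,210) and top crop right edge 668. It hangs centred above the stub, so I descend gently.

>>> arm_command --steps '[0,0,0.012,0,0,0,0.01,0,0,0,0.003,0,0,0,0,0]'

```text
clock: 11.22
position: [553.9, 215.7, 124.8]
ee_rot: [-0.325, 0.946, -0.0, -0.0]
contact_force: [0.0, 0.4, -0.7]
gripper_width: 22.1
grasp_force: 58.7
```

>>> arm_command --steps '[0,0,0.001,0,0,0,0.001,0,0,0,0.001,0,0,0,0.001,0,0,0,0,0]'

```text
clock: 11.85
position: [554.0, 215.7, 121.2]
ee_rot: [-0.325, 0.946, -0.0, -0.0]
contact_force: [-0.4, 0.1, 0.1]
gripper_width: 22.1
grasp_force: 58.7
```

>>> arm_command --steps '[0,0,0.001,0,0,0,0.001,0,0,0,0.001,0,0,0,0,0]'

```text
clock: 12.35
position: [554.0, 215.7, 118.2]
ee_rot: [-0.325, 0.946, -0.0, -0.0]
contact_force: [0.4, 0.3, -0.7]
gripper_width: 22.2
grasp_force: 58.7
```

>>> arm_command --steps '[0,0,0.001,0,0,0,0.001,0,0,0,0,0]'

```text
clock: 12.72
position: [554.1, 215.8, 116.6]
ee_rot: [-0.325, 0.946, -0.0, 0.0]
contact_force: [-0.4, -0.8, 2.0]
gripper_width: 22.0
grasp_force: 59.1
```

>>> arm_command --steps '[0,0,0.001,0,0,0,0.001,0,0,0,0,0]'

```text
clock: 13.1
position: [554.2, 215.8, 114.6]
ee_rot: [-0.325, 0.946, -0.0, 0.0]
contact_force: [-1.0, -0.3, 3.1]
gripper_width: 21.9
grasp_force: 59.4
```

>>> arm_command --steps '[0,0,0.001,0,0,0,0.001,0,0,0,0,0]'

```text
clock: 13.48
position: [554.2, 215.8, 112.6]
ee_rot: [-0.325, 0.946, -0.0, 0.0]
contact_force: [-1.3, -0.4, 5.1]
gripper_width: 22.3
grasp_force: 59.8
```

>>> arm_command --steps '[0,0,0.0007,0,0,0,0.0007,0,0,0,0,0]'

```text
clock: 13.85
position: [554.2, 215.8, 111.4]
ee_rot: [-0.325, 0.946, -0.0, 0.0]
contact_force: [-1.7, -1.0, 6.6]
gripper_width: 22.0
grasp_force: 60.0
```

>>> arm_command --steps '[0,0,0.0006,0,0,0,0.0004,0,0,0,0,0]'

```text
clock: 14.22
position: [554.2, 215.8, 110.9]
ee_rot: [-0.325, 0.946, -0.0, 0.0]
contact_force: [-3.5, -0.7, 7.7]
gripper_width: 21.8
grasp_force: 60.4
```

>>> arm_command --steps '[0,0,0.0005,0,0,0,0.0005,0,0,0,0,0]'

```text
clock: 14.6
position: [554.2, 215.8, 110.8]
ee_rot: [-0.325, 0.946, -0.0, 0.0]
contact_force: [-4.7, -0.0, 12.3]
gripper_width: 22.7
grasp_force: 61.2
```

>>> arm_command --steps '[0,0,0.0005,0,0,0,0,0]'

```text
clock: 14.85
position: [554.2, 215.8, 110.8]
ee_rot: [-0.325, 0.946, -0.0, 0.001]
contact_force: [-4.3, -1.5, 13.7]
gripper_width: 22.2
grasp_force: 61.6
```

>>> arm_command --steps '[0,0,0,0,0,0,0,0,0,0,0,0]' --grip 0.029

```text
clock: 15.22
position: [554.6, 215.7, 109.6]
ee_rot: [-0.325, 0.946, -0.0, 0.001]
contact_force: [-2.2, -0.6, 8.5]
gripper_width: 29.0
grasp_force: 7.3
```

>>> arm_command --steps '[0,0,0.0006,0,0,0,0.0006,0,0,0,0,0]'

```text
clock: 15.6
position: [554.9, 216.0, 108.7]
ee_rot: [-0.325, 0.946, -0.0, 0.001]
contact_force: [-2.2, -0.6, 8.1]
gripper_width: 29.1
grasp_force: 7.1
```

>>> arm_command --steps '[0,0,0,0,0,0,0,0,0,0,0,0]' --grip 0.033

```text
clock: 15.98
position: [554.9, 216.1, 108.2]
ee_rot: [-0.325, 0.946, -0.0, 0.001]
contact_force: [-0.5, -0.6, 6.7]
gripper_width: 33.2
grasp_force: 5.1
```

>>> arm_command --steps '[0,0,0.001,0,0,0,0.001,0,0,0,0,0]'

```text
clock: 16.35
position: [555.2, 216.3, 106.3]
ee_rot: [-0.325, 0.946, 0.0, 0.002]
contact_force: [-1.1, -0.4, 7.1]
gripper_width: 32.9
grasp_force: 5.9
```

>>> arm_command --steps '[0,0,0.001,0,0,0,0.0005,0,0,0,0,0]'

```text
clock: 16.73
position: [555.2, 216.3, 106.2]
ee_rot: [-0.326, 0.946, -0.0, 0.002]
contact_force: [-3.4, -1.5, 12.3]
gripper_width: 32.8
grasp_force: 8.2
```

>>> arm_command --steps '[0,0,0.0007,0,0,0,0,0]'

```text
clock: 16.98
position: [555.2, 216.3, 106.2]
ee_rot: [-0.326, 0.945, -0.0, 0.002]
contact_force: [-4.2, -1.4, 16.7]
gripper_width: 32.8
grasp_force: 9.8
```

>>> arm_command --steps '[0,0,0,0,0,0,0,0,0,0,0,0]' --grip 0.037

```text
clock: 17.35
position: [555.4, 216.2, 105.8]
ee_rot: [-0.326, 0.945, -0.0, 0.002]
contact_force: [-3.2, -0.9, 13.0]
gripper_width: 36.7
grasp_force: 7.9
```

>>> arm_command --steps '[0,0,0.0004,0,0,0,0,0,0,0,0,0]' --grip 0.042

```text
clock: 17.73
position: [555.8, 216.1, 105.2]
ee_rot: [-0.325, 0.946, -0.0, 0.002]
contact_force: [-1.6, -1.5, 11.8]
gripper_width: 41.7
grasp_force: 5.9
```

```bash
python3 - <<'E'
from h import *
need([554,216,200])
i=get_image("side")[:,:,::-1]
cv2.imwrite("pics/s4.png",cv2.resize(i[110:200,235:335],None,fx=6,fy=6,interpolation=2))
E
```

```text
tool shift mm [  1.1   0.8 -94.9] ytool deg 128.0 pos [555.8 216.1 105.2] F [-1.6 -1.5 11.8] w 41.7 t 17.725
```

View pics/s4.png

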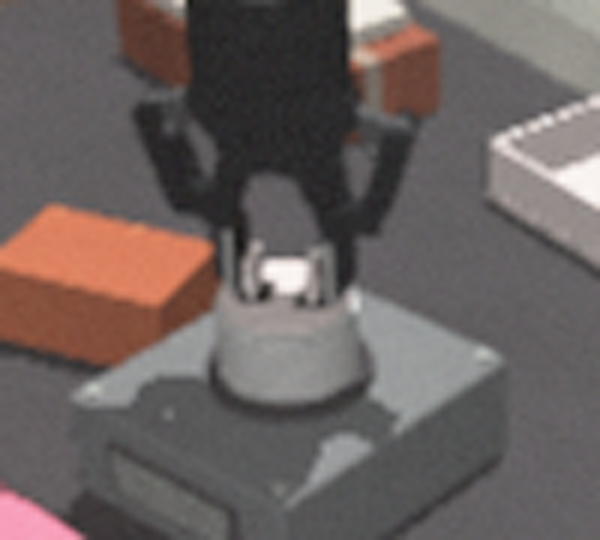

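The cap sits on the rim and the lugs have sprung out, clear of the pads (crop lugs near x 258 and 318). I release it and rise.

>>> arm_command --steps '[0,0,0,0,0,0,-0.001,0,0,0,-0.002,0,0,0,-0.002,0]' --grip 0.05

```text
clock: 18.27
position: [553.5, 215.6, 106.8]
ee_rot: [-0.325, 0.946, 0.0, -0.001]
contact_force: [-1.1, 1.1, 0.6]
gripper_width: 49.9
grasp_force: 0.0
```

>>> arm_command --steps '[0,0,-0.005,0,0,0,-0.01,0,0,0,-0.02,0,0,0,-0.03,0,0,0,-0.04,0,0,0,-0.05,0,0,0,-0.05,0,0,0,0,0,0,0,0,0]'

```text
clock: 19.4
position: [553.5, 215.7, 312.5]
ee_rot: [-0.325, 0.946, 0.0, -0.0]
contact_force: [-0.3, 0.4, -0.1]
gripper_width: 50.3
grasp_force: 0.0
```

```bash
python3 - <<'E'
from h import *
need([554,216,200])
i=get_image("side")[:,:,::-1];t=get_image("top")[:,:,::-1]
m=cv2.resize(i[110:210,235:335],None,fx=5,fy=5,interpolation=2)
cv2.imwrite("pics/s5.png",np.hstack([m,cv2.resize(t[170:230,216:276],(500,500),interpolation=2)])[:, :800])
E
```

```text
tool shift mm [-6.000e-01 -1.000e-01  1.125e+02] ytool deg 127.9 pos [553.5 215.7 312.5] F [-0.3  0.4 -0.1] w 50.3 t 19.4
```

View pics/s5.png

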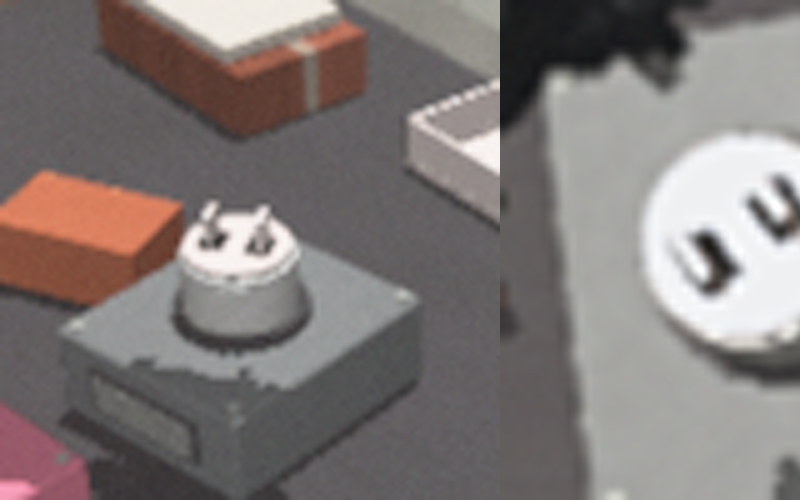

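The cap sits level and nearly flush on the stub (side crop flange at (238,245), rim line just below it), and the gripper is clear. I check its height by triangulation and hand in if it is seated.

```bash
python3 - <<'E'
from h import *
E={}
for n,c,th in(("top",(246,199),185),("side",(282,159),190)):
    i=get_image(n);x,y=c;m=np.zeros(i.shape[:2],np.uint8);m[y-17:y+17,x-17:x+17]=(i[y-17:y+17,x-17:x+17].min(2)>th)*255
    ct=max(cv2.findContours(m,0,1)[0],key=cv2.contourArea);pts=ct[:,0]
    if n=="side": pts=pts[pts[:,1]>155]   # drop lugs standing above the flange
    E[n]=cv2.fitEllipse(pts);print(n,E[n])
P,g=tri(E["top"][0],E["side"][0]);print(P,g)
if 100<P[2]<112: print(job_done())
E
```

```text
top ((245.2291259765625, 198.04234313964844), (24.389802932739258, 25.305509567260742), 73.25895690917969)
side ((282.5218811035156, 160.15530395507812), (9.76390266418457, 20.87778091430664), 90.9564437866211)
[555.07728813 216.14895973 101.69187841] 1.9144660751086553
the job is handed in; nothing more can be done
None
```

The white cap is pressed into the grey collector's stub and looks latched and level in the last pictures, with the gripper clear; the highest press I read was 16.7 N, and I handed in at about 19.5 s. The final height check, with a rough side-view fit, gave about 102 mm; I expected 105–107, but a popped-out cap would sit higher.

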